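Turn the heat pump dial one click and apply

ROBOT

A 7-joint arm with a two-finger parallel gripper is mounted at the origin on the work surface. World frame = base frame: x ahead of the robot, y to its left, z up, the work surface at z = 0. Lengths are in m, angles in rad, forces in N, time in s.
With the tool pointing down it reaches from about 0.35 to 0.9 m from the base axis. Payload 8.1 kg.
Tool frame: the origin (TCP) lies where the fingers leave the gripper's body, on its centre line; the fingertips stand 66 mm ahead of it and the grasp point (between the pads) lies 47 mm ahead of it (arm.tip_reach is the distance from the TCP to the fingertips, in m); z points along the fingers, y is the direction in which the jaws open and shut (so a half turn about z gives the same grasp; the last joint's range is limited). The gripper opens to 92 mm and grips with 3 to 60 N. Pads are 19 mm wide; open, the fingers measure 130 mm over their backs; the gripper's body (75 mm by 190 mm) begins 47 mm behind the grasp point.
Start: joints at [1.187, 0.434, 0.025, 1.573, -0.012, 1.134, -0.075], TCP at [0.173, -0.601, 0.292] pointing down, gripper open.
Joint ranges: [-2.62, 2.62], [-0.44, 2.09], [-1.27, 1.32], [0.08, 2.57], [-1.32, 4.46], [0.12, 2], [-2.74, 2.74]. Speed limits (rad/s): [2.22, 2.22, 3.01, 3.01, 3.14, 3.14, 3.14].

INTERFACE

Orientations are given as a rotation vector (axis times angle).
In Python, from cell import arm gives the robot as it stands.
- The arm moves only by the tool carry_out, never from a script. Its argument "plan" is a list of rows, each a list of 5 numbers: the shift along the world's x, y, z in cm, then the turn about the world's z in rad, then the finger opening in cm, from 0 to 9.18. In form: [[tx, ty, tz, spin, fingers], ...]. A call has 1 to 20 rows; each row is the pose to reach, as a shift and turn from the pose measured when the call began; what a row does not reach only later rows make up. A row lasts 1/10 s, in which the tool goes at most 50 mm and 8.59 degrees, less where a joint would pass 70% of its speed; a pose out of reach is approached as far as the arm can. A call with a gripper value outside its range is refused whole. The fingers move at their own pace and stop on an object; "squeeze" is the grip in N (left out, the last holds). Time passes only in rows, so rows that repeat a pose let the fingers close. It gives the time, the measured TCP pose, the force and the opening at its end, in the units of the state.
- arm.observe(): the state, without advancing time (a new reading comes with each control period).
- arm.get_image(name): name is "scene" or "top"; returns (picture, depth): 480x640x3 uint8, red, green, blue; 480x640 float32, m along the optical axis (not along the pixel's ray), 0 where there is no reading.
- arm.get_calibration(name): a dict with "intrinsics" (3x3 intrinsics, pixels), "D" ([k1, k2, p1, p2, k3] as OpenCV has them; the pictures are not rectified), "rvec" (rotation vector, rad) and "tvec" (3), from world to camera coordinates, as OpenCV has them. Camera axes: x right, y down, z forward; pixel columns grow to the right and rows downward; lengths in m; the calibration is good to about 2 mm. A picture is of the moment at which its call begins. get_calibration takes no time and is no camera call.
- arm.sign_off(): hands the job in, once; it reports no verdict.
The state is a dict: "clock": time; "joints": joint angles; "dq": joint speeds; "joint_efforts": joint torques, N m; "position": TCP position; "ee_rot": TCP orientation; "force": force on the tool from outside, world axes, zero at the start; "ft_torque": the same for the moment, N m; "width": opening from 0.0 (shut) to 1.0 (fully open).
Only numpy, scipy, OpenCV 4.12 (cv2) and the standard library are available. Lean on these libraries where they do the work, as an engineer would, in place of code of your own. Each camera call takes 0.05 s, during which the arm holds its last target. There are 200 camera calls.

TASK

On the heat pump's control box, turn the big knurled white dial clockwise by fingertip friction, one click only, so that its black pointer settles at the orange dot and goes no further; then press the round teal button fully down and let it come back up. Grip and lift nothing, and leave the toys standing around the box where they are.

Things in the scene. Friction and masses are not known exactly. Their poses are not given: they have to be found in the camera images.
- console: the heat pump's dark grey control box, fixed to the shelf top, 136 mm (its x) by 224 mm (its y) by 28 mm tall; origin at the centre of its underside on the shelf top, z up. The dial's axis stands at x 0, y -45 mm of this frame, the button's at x 0, y +70 mm. The three dots of the stops lie on its top 57.5 mm from the dial's axis, to the +x side: white at +30 degrees from its x axis (seen from above, anticlockwise positive), orange at 0, white at -30 degrees.
- dial_top (a point): centre of the dial's flat top, 57 mm above the shelf top. The dial is a white knurled disc of 100 mm diameter on a vertical axis; its rim runs from 31 to 57 mm above the shelf top (3 to 29 mm above the box). It is too wide to grip. Rim and top are smooth to the touch of a gripper (the fine knurl does not interlock), so it turns by friction alone: a fingertip pressed 6 to 10 N radially against the rim and carried along it takes the dial with it without slipping.
- dial_pointer (a point): outer end of the black pointer line on the dial's top, 48 mm from its axis; it turns with the dial
- orange_dot (a point): centre of the orange dot, 12 mm across, on the box's top just off the dial's rim, at the wanted click stop
- dial (a joint): angle of the dial in rad, growing clockwise seen from above. Sprung click stops at 0 (start, pointer at the first white dot), 0.524 (orange dot) and 1.047 (second white dot); end stops 0.1 beyond the outer ones. It takes about 0.11 to 0.13 N m (2.5 N along the rim) to leave a stop; half way between two stops (0.26) it snaps on into the next one, and left alone it always settles in a stop.
- apply_top (a point): centre of the top of the teal button, 30 mm across, in a black collar 46 mm across and 12 mm high on the box; the button's top is 50 mm above the shelf top when up. It is pressed straight down.
- apply (a joint): how far the button is pressed, m: 0 up, 0.006 fully down; springs back. Starts to move at about 1.5 N and is fully down at 5 N.
- jar: bystander, loose: empty clear plastic jar with a white twist cap, 70 mm across, 84 mm tall; origin at the centre of its underside
- roller: bystander, loose: teal silicone spiky roller standing on end, 45 mm across, 70 mm tall; origin at the centre of its underside
- drum: bystander, loose: oak drum block, 76 mm across, 56 mm tall; origin at the centre of its underside
- prism: bystander, loose: small clear glass triangular prism standing on end, 40 mm sides, 45 mm tall; origin at the centre of its underside
- infinity_cube: bystander, loose: yellow plastic infinity cube, 44 mm; origin at the centre of its underside
- bowl: bystander, loose: small round wooden toy bowl, 72 mm across, 30 mm tall; origin at the centre of its underside

How it is judged:
On the way, in this order (a step that is already met when the one before it is completed fails the run):
1. the dial has clicked into the orange-dot stop (value of joint dial between 0.4236 and 0.6236 rad), for 0.2 s.
2. the teal button is fully down (all of step 1 and value of joint apply above 0.0045 m), for 0.05 s.
At the end, for the whole second after the job is handed in: the dial rests in the orange-dot stop (joint 0.524 within 0.1 rad), the teal button is up again (under 1.5 mm), and every toy stands within 15 mm of where it was, upright (all of step 1 and velocity of joint dial between -0.05 and 0.05 rad/s and value of joint apply below 0.0015 m and distance of each of jar, roller, drum, prism, infinity_cube, bowl from where it was at the start of the episode below 0.015 m and angle between each of jar, roller, drum, prism, infinity_cube, bowl's own z axis and vertical below 0.25 rad); the robot touches nothing.
It fails at once if the dial is turned past the orange dot towards the next stop (over 0.25 rad beyond) (value of joint dial above 0.7736 rad).
It fails at once if the button is pressed before the dial is at the orange dot (value of joint apply above 0.003 m and value of joint dial below 0.3236 rad).
It fails at once if a toy is lifted, carried, shoved (over 15 mm) or tipped (not (distance of jar from where it was at the start of the episode below 0.015 m) or not (distance of roller from where it was at the start of the episode below 0.015 m) or not (distance of drum from where it was at the start of the episode below 0.015 m) or not (distance of prism from where it was at the start of the episode below 0.015 m) or not (distance of infinity_cube from where it was at the start of the episode below 0.015 m) or not (distance of bowl from where it was at the start of the episode below 0.015 m) or not (angle between jar's own z axis and vertical below 0.25 rad) or not (angle between roller's own z axis and vertical below 0.25 rad) or not (angle between drum's own z axis and vertical below 0.25 rad) or not (angle between prism's own z axis and vertical below 0.25 rad) or not (angle between infinity_cube's own z axis and vertical below 0.25 rad) or not (angle between bowl's own z axis and vertical below 0.25 rad)).
It also fails if it takes over 48 s, if anything falls off the work surface, if the arm or the gripper's body presses on something with over 40 N, if the wrist force passes 120 N, or if a joint passes its speed limit or range.

## Working session

There is one attempt and no reset: what is moved stays moved. The work goes in short steps, Python scripts to look and compute and a tool call to move; the robot and the scene stay as the last step left them, time stands still between calls to the robot, and variables do not carry over. Pictures are saved under pics/ and viewed, about 8 in all and at most 12, crops included, and the job is handed in when it is done.

Besides the shell and the picture viewer there is one more tool, called after ">>>" in YAML: its name, and indented under it one key for each argument. carry_out: Moves the arm, as the interface text tells. Its arguments: {"type":"object","properties":{"plan":{"type":"array"},"squeeze":{"type":"number"}},"required":["plan"]}

```bash
mkdir -p pics
cat > h.py <<'E'
import numpy as np,cv2
from cell import arm
def cast(cal,uv,z):
    K=np.array(cal["intrinsics"],float);D=np.array(cal["D"],float)
    R=cv2.Rodrigues(np.array(cal["rvec"],float))[0];t=np.array(cal["tvec"],float).ravel()
    p=cv2.undistortPoints(np.array(uv,float).reshape(-1,1,2),K,D).reshape(-1,2)
    d=np.c_[p,np.ones(len(p))]@R; c=-R.T@t
    return c+d*((z-c[2])/d[:,2])[:,None]
E
python3 - <<'E'
from h import *
for n in("top","scene"):
    im,d=arm.get_image(n);cv2.imwrite(f"pics/{n}0.png",im[...,::-1]);np.savez(f"{n}0.npz",im=im,d=d)
    c=arm.get_calibration(n);print(n,np.array(c["rvec"]).ravel(),np.array(c["tvec"]).ravel())
print(arm.observe())
E
```

```text
top [ 2.13773991 -2.19519168  0.14160216] [0.06610902 0.60607027 0.88333298]
scene [ 2.04861115  1.45507976 -0.53067829] [-0.25137694 -0.41086934  1.61603097]
{'clock': 0.1, 'joints': array([ 1.18739288,  0.4351245 ,  0.02498293,  1.57401298, -0.01166268,
        1.13401037, -0.07509365]), 'dq': array([-1.39288187e-03, -1.75445848e-03, -6.78659966e-04, -2.75622395e-03,
        5.03755774e-04, -1.67598905e-03,  3.10659752e-05]), 'joint_efforts': array([ 1.95216882e-03, -6.69128323e+01,  9.87553708e-01, -3.15147150e+01,
       -6.05116482e-02,  3.74510558e-02,  3.91323829e-05]), 'position': array([ 0.17306876, -0.60016896,  0.29153872]), 'ee_rot': array([-3.10933019e+00, -4.39291014e-01,  4.26104946e-04]), 'force': array([-0.61902915,  0.60183132,  0.00684123]), 'ft_torque': array([-0.02709345, -0.03052964,  0.02681893]), 'width': 1.0001695836569984}
```

View pics/top0.png

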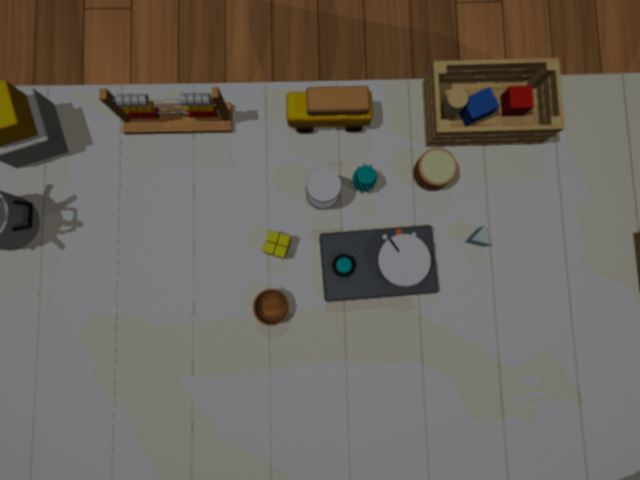

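View pics/scene0.png

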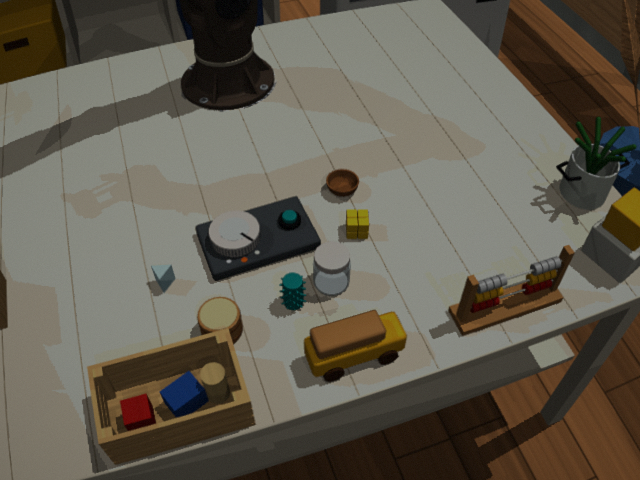

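The top view shows the dial at about (405,260), the teal button at (344,265), the orange dot at (398,232) and the pointer aimed at the left white dot at (385,237). The scene view agrees. The toys sit ahead of and to the left of the box, and the robot side is free.

Run:
```python
from h import *
im=np.load("top0.npz")["im"];cal=arm.get_calibration("top")
hsv=cv2.cvtColor(im,cv2.COLOR_RGB2HSV)
def blobs(m,box):
    x0,y0,x1,y1=box;k=np.zeros(m.shape,np.uint8);k[y0:y1,x0:x1]=m[y0:y1,x0:x1]
    cs=cv2.findContours(k,cv2.RETR_EXTERNAL,cv2.CHAIN_APPROX_NONE)[0];return sorted(cs,key=cv2.contourArea)[::-1]
B=(325,225,440,298)
teal=cv2.inRange(hsv,(80,90,40),(100,255,255));c=blobs(teal,B)[0];(u,r)=cv2.minEnclosingCircle(c)
btn=cast(cal,[u],.05)[0];print("btn",u,r,btn)
org=cv2.inRange(hsv,(3,130,80),(20,255,255));c=blobs(org,B)[0];M=cv2.boundingRect(c);u=(M[0]+(M[2]-1)/2,M[1]+(M[3]-1)/2);print("orange",M,cast(cal,[u],.028)[0])
wh=cv2.inRange(hsv,(0,0,110),(179,70,255));c=blobs(wh,(372,234,433,290))[0];c=cv2.convexHull(c);e=cv2.fitEllipse(c);print("dial",e,cast(cal,[e[0]],.057)[0])
dk=cv2.inRange(hsv,(0,0,0),(179,255,95));dk=cv2.morphologyEx(dk,cv2.MORPH_CLOSE,np.ones((3,3)));c=blobs(dk,(312,215,448,308))[0];bx=cv2.boxPoints(cv2.minAreaRect(c));w=cast(cal,bx,.028);print(bx,w,w.mean(0))
vis=cv2.resize(im[150:320,240:510],None,fx=2.9,fy=2.9,interpolation=cv2.INTER_CUBIC);cv2.imwrite("pics/crop.png",vis[...,::-1])
for n,u,z in(("bowl",(271,307),.03),("cube",(278,244),.044),("jar",(324,187),.084),("roller",(365,178),.07),("drum",(437,168),.056),("prism",(480,237),.03)):print(n,cast(cal,[u],z)[0])
```

```text
btn (343.5833435058594, 264.6666564941406) 8.09030818939209 [ 5.55237690e-01 -2.05944913e-04  5.00000000e-02]
orange (396, 229, 6, 5) [ 0.6202189  -0.11243348  0.028     ]
dial ((404.2888488769531, 259.1334228515625), (50.54978561401367, 51.748661041259766), 5.910445690155029) [ 0.56229801 -0.11530893  0.057     ]
[[318.12418 232.48969]
 [433.90347 222.84137]
 [439.75174 293.0207 ]
 [323.97244 302.669  ]] [[ 0.62134106  0.04627972  0.028     ]
 [ 0.63467831 -0.18322097  0.028     ]
 [ 0.49666008 -0.18670353  0.028     ]
 [ 0.48403811  0.03874202  0.028     ]] [ 0.55917939 -0.07122569  0.028     ]
bowl [0.4786355  0.14110014 0.03      ]
cube [0.59882588 0.12457685 0.044     ]
jar [0.69952837 0.03394032 0.084     ]
roller [ 0.71831722 -0.04526449  0.07      ]
drum [ 0.73806318 -0.18769868  0.056     ]
prism [ 0.6039184  -0.27159904  0.03      ]
```

View pics/crop.png

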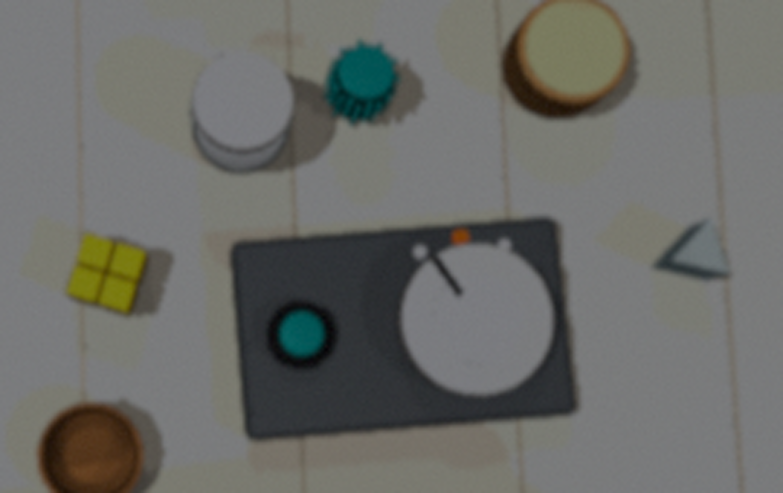

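>>> carry_out:
  plan:
    - [4, 6, -1, 0, 0]
    - [8, 12, -2, 0, 0]
    - [12, 18, -3, 0, 0]
    - [16, 24, -4, 0, 0]
    - [20, 30, -5, 0, 0]
    - [24, 36, -6, 0, 0]
    - [28, 42, -7, 0, 0]
    - [31.2, 46.3, -8, 0, 0]
    - [31.2, 46.3, -8, 0, 0]
    - [31.2, 46.3, -8, 0, 0]
    - [31.2, 46.3, -11, 0, 0]
    - [31.2, 46.3, -13, 0, 0]
    - [31.2, 46.3, -15, 0, 0]
    - [31.2, 46.3, -15, 0, 0]
    - [31.2, 46.3, -15, 0, 0]

```text
clock: 1.6
position: [0.4847, -0.1375, 0.1416]
ee_rot: [-3.109, -0.439, 0.002]
force: [0.6, -0.4, 0.1]
width: 0.007
```

```bash
cat > st.py <<'E'
from h import *
s=arm.observe();R=cv2.Rodrigues(s["ee_rot"])[0]
C=np.array([.562,-.115]);d=C-s["position"][:2]
print("t",s["clock"],"pos",s["position"].round(4),"toolx deg",np.degrees(np.arctan2(R[1,0],R[0,0])).round(2),"toC: r",np.hypot(*d).round(4),"ang",np.degrees(np.arctan2(d[1],d[0])).round(2),"F",s["force"].round(2),"w",round(float(s["width"]),3),"tilt",R[:,2].round(3))
E
python3 st.py
```

```text
t 1.6 pos [ 0.4847 -0.1375  0.1416] toolx deg 16.06 toC: r 0.0805 ang 16.25 F [ 0.64 -0.44  0.07] w 0.007 tilt [-0.002  0.001 -1.   ]
```

>>> carry_out:
  plan:
    - [0, 0, -2, 0, 0]
    - [0, 0, -3.9, 0, 0]
    - [0, 0, -3.9, 0, 0]
    - [0, 0, -3.9, 0, 0]

```text
clock: 2.0
position: [0.485, -0.1383, 0.1038]
ee_rot: [-3.11, -0.437, 0.001]
force: [-0.2, 0.5, 0.2]
width: 0.006
```

```bash
python3 st.py
python3 - <<'E'
from h import *
a=arm.get_image("scene")[0][150:300,150:350];b=arm.get_image("top")[0][190:340,290:490]
cv2.imwrite("pics/v1.png",cv2.resize(np.hstack([a,b]),None,fx=2,fy=2,interpolation=cv2.INTER_CUBIC)[...,::-1])
E
```

```text
t 2.0 pos [ 0.485  -0.1383  0.1038] toolx deg 15.99 toC: r 0.0805 ang 16.8 F [-0.24  0.47  0.19] w 0.006 tilt [-0.001  0.001 -1.   ]
```

View pics/v1.png

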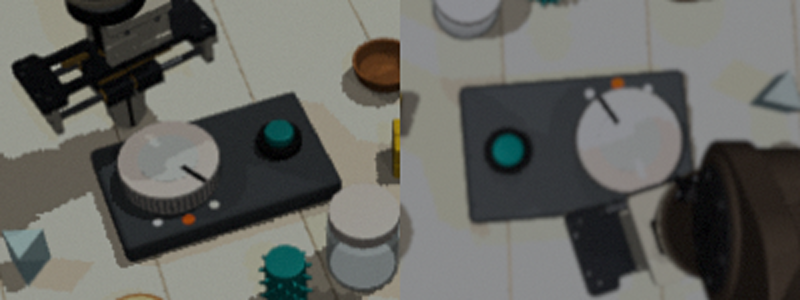

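The closed fingers stand behind the dial on the robot side with a small gap. The pointer is still at the first white dot. Next I move in until they touch.

>>> carry_out:
  plan:
    - [1.0, 0.3, 0, 0, 0]
    - [1.5, 0.45, 0, 0, 0]
    - [1.7, 0.5, 0, 0, 0]
    - [1.8, 0.55, 0, 0, 0]
    - [1.8, 0.55, 0, 0, 0]
    - [1.8, 0.55, 0, 0, 0]

```text
clock: 2.7
position: [0.5032, -0.1326, 0.1039]
ee_rot: [-3.11, -0.438, -0.0]
force: [-1.1, -0.4, 0.1]
width: 0.003
```

```bash
python3 st.py
```

```text
t 2.7 pos [ 0.5032 -0.1326  0.1039] toolx deg 16.02 toC: r 0.0614 ang 16.61 F [-1.15 -0.4   0.08] w 0.003 tilt [-0.     0.001 -1.   ]
```

>>> carry_out:
  plan:
    - [0.1, 0.03, 0, 0, 0]
    - [0.1, 0.03, 0, 0, 0]
    - [0.2, 0.06, 0, 0, 0]
    - [0.2, 0.06, 0, 0, 0]
    - [0.2, 0.06, 0, 0, 0]

```text
clock: 3.2
position: [0.5046, -0.1321, 0.1038]
ee_rot: [-3.11, -0.437, 0.002]
force: [-3.5, -0.7, 1.0]
width: 0.005
```

```bash
python3 st.py
```

```text
t 3.2 pos [ 0.5046 -0.1321  0.1038] toolx deg 16.0 toC: r 0.0599 ang 16.6 F [-3.46 -0.68  1.02] w 0.005 tilt [-0.001  0.001 -1.   ]
```

>>> carry_out:
  plan:
    - [0.1, 0.03, 0, 0, 0]
    - [0.14, 0.04, 0, 0, 0]
    - [0.14, 0.04, 0, 0, 0]
    - [0.14, 0.04, 0, 0, 0]

```text
clock: 3.6
position: [0.5048, -0.132, 0.1037]
ee_rot: [-3.11, -0.436, 0.005]
force: [-6.4, -1.7, 5.1]
width: 0.007
```

```bash
python3 st.py
```

```text
t 3.6 pos [ 0.5048 -0.132   0.1037] toolx deg 15.98 toC: r 0.0596 ang 16.59 F [-6.38 -1.66  5.06] w 0.007 tilt [-0.004  0.    -1.   ]
```

>>> carry_out:
  plan:
    - [0.16, 0.04, 0, 0, 0]
    - [0.1, 0.28, 0, -0.044, 0]
    - [0.04, 0.53, 0, -0.087, 0]
    - [0.0, 0.78, 0, -0.131, 0]
    - [-0.04, 1.03, 0, -0.175, 0]
    - [-0.04, 1.03, 0, -0.175, 0]

```text
clock: 4.2
position: [0.5028, -0.1221, 0.1034]
ee_rot: [-3.137, -0.16, 0.01]
force: [-8.1, -2.0, 5.9]
width: 0.005
```

```bash
cat > ptr.py <<'E'
from h import *
cal=arm.get_calibration("top");im=arm.get_image("top")[0]
K=np.array(cal["intrinsics"],float);D=np.array(cal["D"],float)
C=np.array([.5623,-.1153]);best=[]
g=cv2.cvtColor(im,cv2.COLOR_RGB2GRAY).astype(np.float32)
a=np.radians(np.arange(-60,75,1.));r=np.linspace(.025,.042,12)
P=np.array([[C[0]+q*np.cos(x),C[1]+q*np.sin(x),.057] for x in a for q in r])
uv=cv2.projectPoints(P,np.array(cal["rvec"],float),np.array(cal["tvec"],float),K,D)[0].reshape(len(a),len(r),2).astype(np.float32)
v=cv2.remap(g,uv[...,0],uv[...,1],cv2.INTER_LINEAR).mean(1);w=np.clip(np.median(v)-25-v,0,None)
print("pointer deg rel. console x(+3.2):",(np.degrees((a*w).sum()/w.sum())-3.2).round(1) if w.sum() else None,"min",v.min(),"med",np.median(v))
cv2.imwrite("pics/last.png",cv2.resize(im[190:340,290:490],None,fx=3,fy=3,interpolation=cv2.INTER_CUBIC)[...,::-1])
E
python3 st.py; python3 ptr.py
```

```text
t 4.2 pos [ 0.5028 -0.1221  0.1034] toolx deg 5.83 toC: r 0.0596 ang 6.79 F [-8.06 -1.95  5.87] w 0.005 tilt [-0.007  0.    -1.   ]
pointer deg rel. console x(+3.2): 20.6 min 56.361492 med 141.88916
```

>>> carry_out:
  plan:
    - [0.16, 0.02, 0, 0, 0]
    - [0.14, 0.27, 0, -0.044, 0]
    - [0.12, 0.53, 0, -0.087, 0]
    - [0.12, 0.78, 0, -0.131, 0]
    - [0.13, 1.03, 0, -0.175, 0]
    - [0.14, 1.24, 0, -0.21, 0]
    - [0.18, 1.54, 0, -0.26, 0]
    - [0.18, 1.54, 0, -0.26, 0]

```text
clock: 5.05
position: [0.5032, -0.1052, 0.1032]
ee_rot: [-3.129, 0.247, 0.015]
force: [-7.5, 4.5, 6.0]
width: 0.004
```

```bash
python3 st.py; python3 ptr.py
```

```text
t 5.05 pos [ 0.5032 -0.1052  0.1032] toolx deg -9.01 toC: r 0.0597 ang -9.45 F [-7.47  4.49  6.04] w 0.004 tilt [-0.01   0.003 -1.   ]
pointer deg rel. console x(+3.2): -40.3 min 22.220703 med 144.25008
```

View pics/last.png

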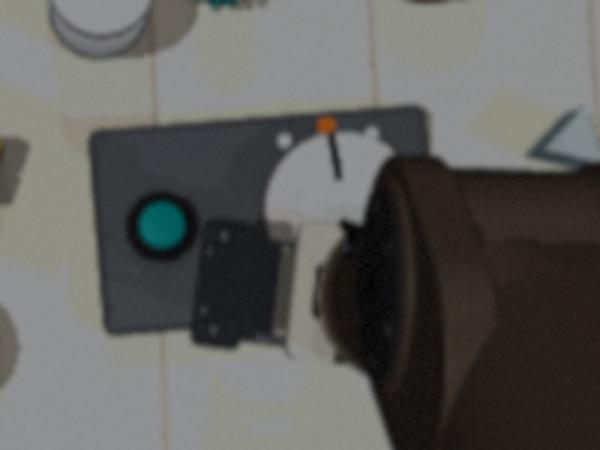

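The pointer at (335,155) in the crop is now about at the orange dot (327,125). The bad reading came from the arm covering part of the dial. I'll back off radially and then rise.

>>> carry_out:
  plan:
    - [-0.5, 0.08, 0, 0, 0]
    - [-1.5, 0.24, 0, 0, 0]
    - [-3, 0.4, 0, 0, 0]
    - [-4, 0.6, 0, 0, 0]
    - [-4, 0.6, 3, 0, 0]
    - [-4, 0.6, 6, 0, 0]
    - [-4, 0.6, 6, 0, 0]
    - [-4, 0.6, 6, 0, 0]

```text
clock: 5.9
position: [0.4633, -0.0994, 0.1637]
ee_rot: [-3.13, 0.245, 0.012]
force: [-0.9, -0.0, -0.9]
width: 0.007
```

```bash
sed -i 's/-60,75/-25,60/' ptr.py; python3 st.py; python3 ptr.py
```

```text
t 5.9 pos [ 0.4633 -0.0994  0.1637] toolx deg -8.95 toC: r 0.0999 ang -8.97 F [-0.91 -0.01 -0.94] w 0.007 tilt [-0.008  0.003 -1.   ]
pointer deg rel. console x(+3.2): -0.7 min 47.866047 med 141.8903
```

View pics/last.png

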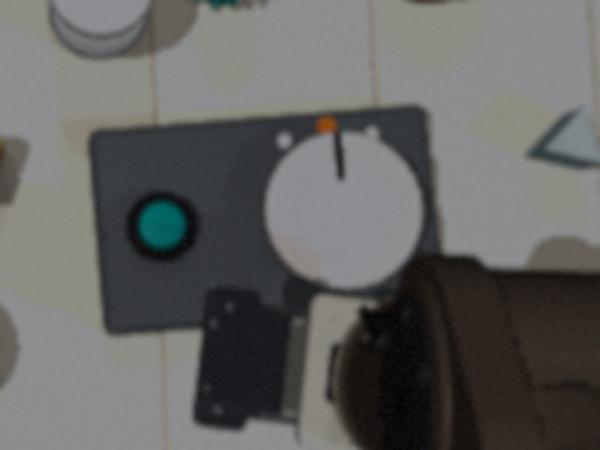

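Released, the pointer reads -0.7° from the orange dot, so the dial is in the right stop. Now the button.

>>> carry_out:
  plan:
    - [3, 3.3, 0, 0, 0]
    - [6, 6.6, 0, 0, 0]
    - [9.2, 9.9, 0, 0, 0]
    - [9.2, 9.9, 0, 0, 0]
    - [9.2, 9.9, -2, 0, 0]
    - [9.2, 9.9, -3.6, 0, 0]
    - [9.2, 9.9, -3.6, 0, 0]
    - [9.2, 9.9, -3.6, 0, 0]

```text
clock: 6.75
position: [0.5541, -0.0007, 0.1262]
ee_rot: [-3.13, 0.245, 0.018]
force: [0.5, 0.3, 0.1]
width: 0.009
```

```bash
python3 st.py; python3 ptr.py
```

```text
t 6.75 pos [ 0.5541 -0.0007  0.1262] toolx deg -8.96 toC: r 0.1146 ang -86.03 F [0.48 0.31 0.07] w 0.009 tilt [-0.011  0.003 -1.   ]
pointer deg rel. console x(+3.2): None min 29.908936 med 36.731525
```

>>> carry_out:
  plan:
    - [0, 0, -0.8, 0, 0]
    - [0, 0, -1.2, 0, 0]
    - [0, 0, -1.5, 0, 0]
    - [0, 0, -1.75, 0, 0]
    - [0, 0, -1.75, 0, 0]
    - [0, 0, -1.75, 0, 0]

```text
clock: 7.4
position: [0.5548, -0.0007, 0.1098]
ee_rot: [-3.13, 0.246, 0.015]
force: [-1.1, -1.0, 6.2]
width: 0.005
```

```bash
python3 st.py
```

```text
t 7.4 pos [ 0.5548 -0.0007  0.1098] toolx deg -8.97 toC: r 0.1145 ang -86.41 F [-1.14 -0.99  6.16] w 0.005 tilt [-0.009  0.003 -1.   ]
```

>>> carry_out:
  plan:
    - [0, 0, -0.15, 0, 0]
    - [0, 0, -0.25, 0, 0]
    - [0, 0, -0.25, 0, 0]
    - [0, 0, -0.25, 0, 0]

```text
clock: 7.8
position: [0.5549, -0.0008, 0.1094]
ee_rot: [-3.13, 0.246, 0.013]
force: [-8.6, -0.9, 27.5]
width: 0.006
```

```bash
python3 st.py
```

```text
t 7.8 pos [ 0.5549 -0.0008  0.1094] toolx deg -8.98 toC: r 0.1145 ang -86.46 F [-8.6  -0.93 27.53] w 0.006 tilt [-0.008  0.003 -1.   ]
```

Button bottomed: hard stop with the tip at 43.4 mm. Next I rise and back away.

>>> carry_out:
  plan:
    - [0, 0, 1, 0, 0]
    - [0, 0, 4, 0, 0]
    - [0, 0, 8, 0, 0]
    - [-4, 0, 12, 0, 0]
    - [-8, 0, 14, 0, 0]
    - [-12, 0, 14, 0, 0]
    - [-16, 0, 14, 0, 0]
    - [-18, 3, 14, 0, 0]
    - [-18, 6, 14, 0, 0]
    - [-18, 6, 14, 0, 0]
    - [-18, 6, 14, 0, 0]
    - [-18, 6, 14, 0, 0]

```text
clock: 9.0
position: [0.375, 0.0586, 0.2493]
ee_rot: [-3.13, 0.247, 0.014]
force: [0.3, -0.3, 0.5]
width: 0.008
```

```bash
python3 st.py; python3 ptr.py
python3 - <<'E'
from h import *
for n in("top","scene"):
    im=arm.get_image(n)[0];d=np.abs(im.astype(int)-np.load(n+"0.npz")["im"]).max(2).astype(np.uint8)
    cv2.imwrite(f"pics/{n}9.png",np.hstack([cv2.resize(im,(400,300))[...,::-1],cv2.cvtColor(cv2.resize(d,(400,300))*2,cv2.COLOR_GRAY2BGR)]))
    L.append(f"pics/{n}9.png") if 0 else None
cv2.imwrite("pics/end.png",np.vstack([cv2.imread(f"pics/{n}9.png") for n in("top","scene")]))
E
```

```text
t 9.0 pos [0.375  0.0586 0.2493] toolx deg -9.02 toC: r 0.2552 ang -42.88 F [ 0.29 -0.27  0.51] w 0.008 tilt [-0.009  0.003 -1.   ]
pointer deg rel. console x(+3.2): -0.7 min 44.260174 med 132.56096
```

View pics/end.png

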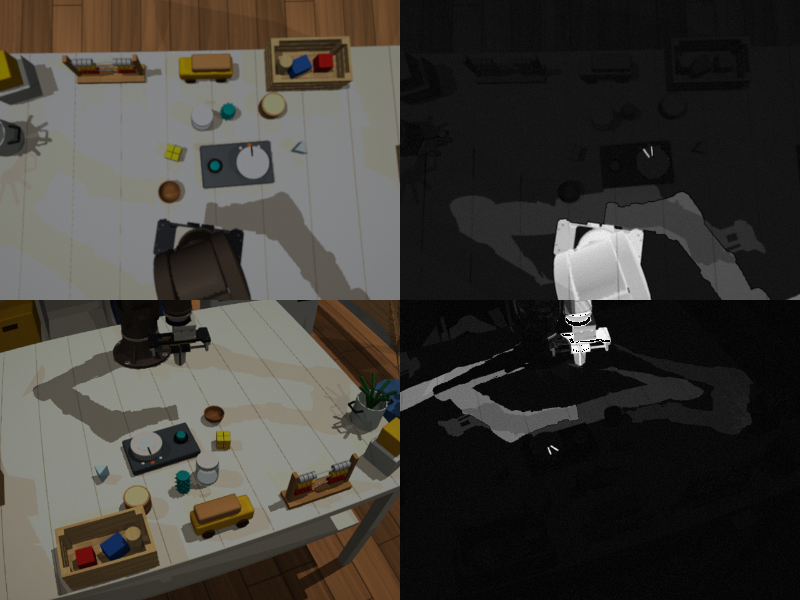

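In both difference images only the pointer and the arm with its shadow changed. The toys and the button look the same as at the start.

```bash
python3 -c "
from cell import arm
print(arm.sign_off())"
```

```text
the job is handed in; nothing more can be done
None
```

I turned the dial one click clockwise to the orange dot, then pressed the teal button fully down and let it come back up. The job is handed in at about 9 s on the robot's clock; sign-off gives no verdict.

- **Dial:** I turned it with the closed fingertips pressed against the rim on the robot side, at about 7–8 N radially, carrying them about 26° along it. After release the pointer read 0.7° from the orange dot, and it read the same again after the button press.
- **Button:** It went down to its hard stop, with the fingertip at about 43.5 mm. The press peaked at 27.5 N, more than the 5 N needed but under the 40 N limit. I then lifted clear, and the button looked up again in the images.
- **Toys:** Before-and-after images from both cameras show only the pointer and the arm with its shadow changed, and nothing touches the robot.
- **Odd reading:** One pointer reading during the turn gave −40° because the arm covered part of the dial. I checked that moment by eye in the picture, and the later readings were clear.

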